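# Seat the vacuum chamber lid on its hidden pin and hold it down

### The job

Pick up the grey lid by its red handle and put it squarely on the beige vacuum chamber, long side along long side: slide it along the slot until the socket underneath drops over the brass locating pin. Then press the lid down until the sprung gasket plate is fully down, and finish while still holding it pressed there, as you would while the pump pulls down; do not let go. Leave the glassware, jars and wrench where they are.

Things in the scene. Friction and masses are not known exactly. Their poses are not given: they have to be found in the camera images.
- lid: Loose grey rectangular lid, 130 (x) x 100 (y) x 28 mm thick, 0.25 to 0.5 kg, lying right way up on the bench, with a red bridge handle on top. Origin: centre of its underside; z up. Underneath, exactly in the centre, a blind round socket: 16 mm diameter, 21 mm deep, square-edged. It may go on either way round (half turn).
- handle (a point): Centre of the lid's red handle bar, 56 mm straight above the lid's origin. The bar runs along the lid's x, is 14 mm wide (y) and 14 mm tall, 74 mm long between its two posts and stands 21 mm clear of the lid's top. Grip it from above, closing across y.
- chamber: Fixed beige vacuum chamber box, 170 (x) x 140 (y) x 70 mm tall, red valve on its +x side, round gauge on its -x side. Origin: centre of its underside, at bench height; z up. On its top sits the sprung gasket plate, 115 x 85 mm, aluminium with a black rubber border; its face is 80 mm above the origin when not pressed.
- slot (a point): Middle of the slot on the gasket plate, 80 mm above the chamber's origin, axes as the chamber's. A fixed brass pin, 12 mm diameter, hemispherical top, stands 12 mm above this height. It is at y = 0 but clamped anywhere from x = -12 to +12 mm (not reported: look or feel for it). The lid's underside is 12 mm above this point when on the pin's tip, level with it when dropped on.
- gasket (a joint): Travel of the sprung gasket plate in m: 0 = up (unpressed), 0.006 = hard stop, fully down. Pushing it takes 6 N to start and 15 N at the stop, lid weight included. The plate springs back up when the push stops.
- amber_bottle: Bystander: brown glass bottle, 60 mm diameter, 140 mm tall; origin: centre of its underside.
- sample_jar: Bystander: small glass jar with green cap, 40 mm diameter, 50 mm tall, on the bench between the left and right halves; origin: centre of its underside.
- beaker: Bystander: open glass beaker, 72 mm diameter, 95 mm tall; origin: centre of its underside.
- flask: Bystander: round glass flask with green stopper sitting in a cork ring, 100 mm wide, 168 mm tall; origin: centre of its underside.
- wrench: Bystander: steel wrench lying flat, 160 mm long, about 15 mm thick; origin at its middle
- white_jar: Bystander: white plastic jar with blue cap, 60 mm diameter, 80 mm tall; origin: centre of its underside.
Mind the look-alikes: they are no part of the job. Leave any orange or turquoise look-alike of the chamber alone.

How it is judged:
By the outcome, as a careful person would: the job done as asked, in the order asked, and still so for the second after the job is handed in, while the arm keeps its last pose, push and grip.
It also fails if it takes over 54 s, if anything falls off the work surface, if the arm or the gripper's body presses on something with over 40 N, if the wrist force passes 120 N, or if a joint passes its speed limit or range.

### The arm

A 6-joint arm with a two-finger parallel gripper is mounted at the origin on the work surface. World frame = base frame: x ahead of the robot, y to its left, z up, the work surface at z = 0. Lengths are in mm, angles in degrees, forces in N, time in s.
With the tool pointing down it reaches from about 350 to 850 mm from the base axis. Payload 8.1 kg.
Tool frame: the origin (TCP) lies at the very end of the fingers, on their centre line; the grasp point (between the pads) lies 19 mm behind it (r.grip_point_offset is the distance from the TCP to the grasp point, in mm); z points along the fingers, y is the line along which they close (so a half turn about z gives the same grasp; the last joint's range is limited). The gripper opens to 85 mm and grips with 20 to 120 N. Pads are 22 mm wide; open, the fingers measure 114 mm over their backs; the gripper's body (76 mm by 85 mm) begins 54 mm behind the grasp point. The pads swing forward as they close: fully open they stand 13 mm farther back than shut.
Start: joints at [64.721, 7.471, 85.268, -0, 87.261, -4.893], TCP at [208.983, 562.433, 195.492] pointing down, gripper open.
Joint ranges: [-169.43, 169.43], [-51.17, 129.36], [1.28, 143.12], [-76.62, 256.62], [0, 156.53], [-152.29, 152.29]. Speed limits (degrees/s): [136.94, 136.94, 159.86, 180, 180, 180].

### API

Orientations are given as [roll, pitch, yaw] about the fixed x, y, z axes, in that order (R = Rz(yaw) Ry(pitch) Rx(roll)).
In Python, from bench import status, eyes, r gives the robot as it stands.
- The arm moves only by the shell command python3 -m handwheel 'ROWS' [FORCE]. ROWS is a JSON object whose one key "series" holds a list that holds one entry, the list of rows, each a list of 7 numbers: the shift along the tool's x, y, z in cm, then the turn, a rotation vector about the tool's x, y, z in rad, then the opening, from 0 (shut) to 1 (fully open). In form: {"series": [[[tx, ty, tz, rx, ry, rz, claw], ...]]}. A call has 1 to 12 rows; each row is the pose to reach, as a shift and turn from the pose commanded when the call began, along the tool's axes at that moment; what a row does not reach only later rows make up. A row lasts 1/8 s, in which the tool goes at most 62.5 mm and 10.7 degrees, less where a joint would pass 70% of its speed; a pose out of reach is approached as far as the arm can. A call with a gripper value outside its range is refused whole. The fingers move at their own pace and stop on an object; FORCE is the grip in N (left out, the last holds). Time passes only in rows, so rows that repeat a pose let the fingers close. It gives the time, the measured TCP pose, the force, the opening and the grip force at its end, in the units of the state.
- status.sense(): the state, without advancing time (a new reading comes with each control period).
- eyes.snapshot(name): name is "scene" or "side" or "wrist"; returns a dict with "img" (400x640x3 uint8, red, green, blue), "mtx" (3x3 intrinsics, pixels), "R" (3x3) and "t" (3): a world point X has camera coordinates R X + t. Camera axes: x right, y down, z forward; pixel columns grow to the right and rows downward; lengths in mm; the calibration is good to about 2 mm. A picture is of the moment at which its call begins. There is no depth.
- r.hand_in(): hands the job in; it is judged then, once.
The state is a dict: "time": time; "joint_pos": joint angles; "qd": joint speeds; "joint_efforts": joint torques, N m; "tool_pos": TCP position; "tcp_rot": TCP orientation; "ft_force": force on the tool from outside, world axes, zero at the start; "wrist_torque": the same for the moment, N m; "finger_gap": finger opening in mm; "grip_force": force on a finger pad.
Only numpy, scipy, OpenCV 4.12 (cv2) and the standard library are available. Lean on these libraries where they do the work, as an engineer would, in place of code of your own. Each camera call takes 0.05 s, during which the arm holds its last target. There are 200 camera calls.

## Working session

There is one attempt and no reset: what is moved stays moved. The work goes in short steps, Python scripts to look and compute and a shell command to move; the robot and the scene stay as the last step left them, time stands still between calls to the robot, and variables do not carry over. Pictures are saved under pics/ and viewed, at most 10 in all, crops included, and the job is handed in when it is done.

```bash
ls; mkdir -p pics
python3 - <<'E'
from bench import status, eyes, r
import cv2
s=status.sense(); print({k:s[k] for k in ("time","tool_pos","tcp_rot","ft_force","finger_gap")}, r.grip_point_offset)
for n in ("scene","side"):
    d=eyes.snapshot(n); cv2.imwrite(f"pics/{n}0.png",d["img"][:,:,::-1]); print(n,d["mtx"],d["R"],d["t"])
E
```

```text
pics
{'time': 0.0, 'tool_pos': array([208.70823409, 561.87693811, 194.43805986]), 'tcp_rot': array([-1.79895336e+02, -8.94815081e-03,  1.59616648e+02]), 'ft_force': array([-0.73203736,  0.20040992, -0.30123611]), 'finger_gap': 85.1409025118647} 18.700000000000003
scene [[417.75827091   0.         319.37212349]
 [  0.         417.75827091 202.41251652]
 [  0.           0.           1.        ]] [[ 0.6617183   0.74970772 -0.00819944]
 [ 0.44169388 -0.39864481 -0.8037343 ]
 [-0.60583447  0.52822406 -0.59493188]] [-355.92132612 -133.36305863 1547.57211872]
side [[411.35217265   0.         313.77084458]
 [  0.         411.35217265 198.33416399]
 [  0.           0.           1.        ]] [[ 0.90064465 -0.43433002  0.01402307]
 [-0.27149776 -0.58759928 -0.76224409]
 [ 0.33930543  0.68270383 -0.64713778]] [-466.89903803  227.7610455  1101.86473207]
```

View pics/scene0.png

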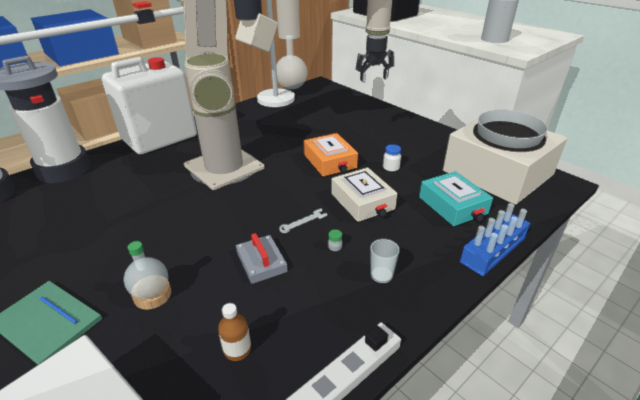

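View pics/side0.png

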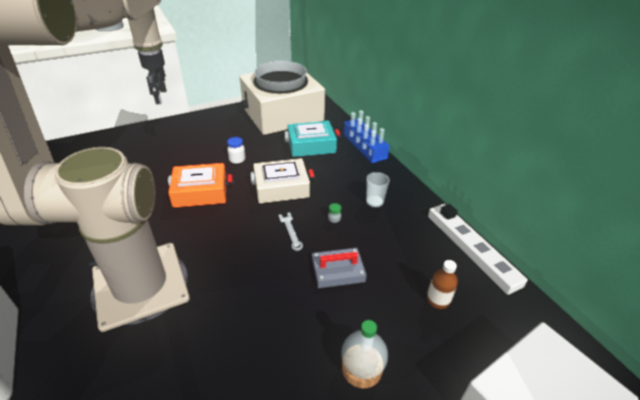

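Both views show the following:
- **Lid:** the grey lid with the red handle is at scene (261,257) and side (338,265).
- **Chamber candidates (scene pixels):** orange box (330,153), turquoise box (455,196), large beige box with a bowl (505,155), and beige box with red valve and gauge (363,190). The last fits the description: beige, gasket plate, red valve. In the side view it is at (281,180).

I'll confirm with an enlarged crop and measure.

```bash
cat > h.py <<'E'
import numpy as np, cv2
from bench import status, eyes, r
def onplane(d,uv,z):
    uv=np.atleast_2d(np.asarray(uv,float)); R,t=np.array(d["R"]),np.array(d["t"])
    c=-R.T@t; v=(np.c_[uv,np.ones(len(uv))]@np.linalg.inv(d["mtx"]).T)@R
    return c+v*((z-c[2])/v[:,2])[:,None]
def tri(d1,p1,d2,p2):
    P=[np.asarray(d["mtx"])@np.c_[d["R"],d["t"]] for d in (d1,d2)]
    X=cv2.triangulatePoints(P[0],P[1],np.float64(p1).reshape(2,1),np.float64(p2).reshape(2,1)); return (X[:3]/X[3]).ravel()
def blob(d,lo,hi,roi):  # HSV mask, largest contour in roi x0,y0,x1,y1
    m=cv2.inRange(cv2.cvtColor(d["img"],cv2.COLOR_RGB2HSV),lo,hi); k=np.zeros_like(m); x0,y0,x1,y1=roi; k[y0:y1,x0:x1]=255
    cs,_=cv2.findContours(m&k,cv2.RETR_EXTERNAL,cv2.CHAIN_APPROX_NONE); return max(cs,key=cv2.contourArea)
E
python3 - <<'E'
from h import *
S=eyes.snapshot("scene");T=eyes.snapshot("side")
def cr(d,x,y,w=50,h=38): return cv2.resize(d["img"][y-h:y+h,x-w:x+w,::-1],(400,300),interpolation=cv2.INTER_CUBIC)
cv2.imwrite("pics/crop.png",np.vstack([np.hstack([cr(S,363,192),cr(T,281,180)]),np.hstack([cr(S,261,257),cr(T,338,265)])]))
for n,d,roi in (("S",S,(230,225,290,285)),("T",T,(305,240,375,290))):
    c=blob(d,(0,120,90),(8,255,255),roi); print(n,"red",cv2.minAreaRect(c), onplane(d,cv2.boxPoints(cv2.minAreaRect(c)),56).round(0).tolist())
E
```

```text
S red ((259.800048828125, 249.10003662109375), (34.882659912109375, 7.602630138397217), 63.43495178222656) [[447.0, -179.0, 56.0], [447.0, -157.0, 56.0], [575.0, -196.0, 56.0], [574.0, -216.0, 56.0]]
T red ((338.4365539550781, 259.0082092285156), (10.173721313476562, 36.375850677490234), 82.64761352539062) [[457.0, -162.0, 56.0], [554.0, -189.0, 56.0], [539.0, -222.0, 56.0], [445.0, -195.0, 56.0]]
```

View pics/crop.png

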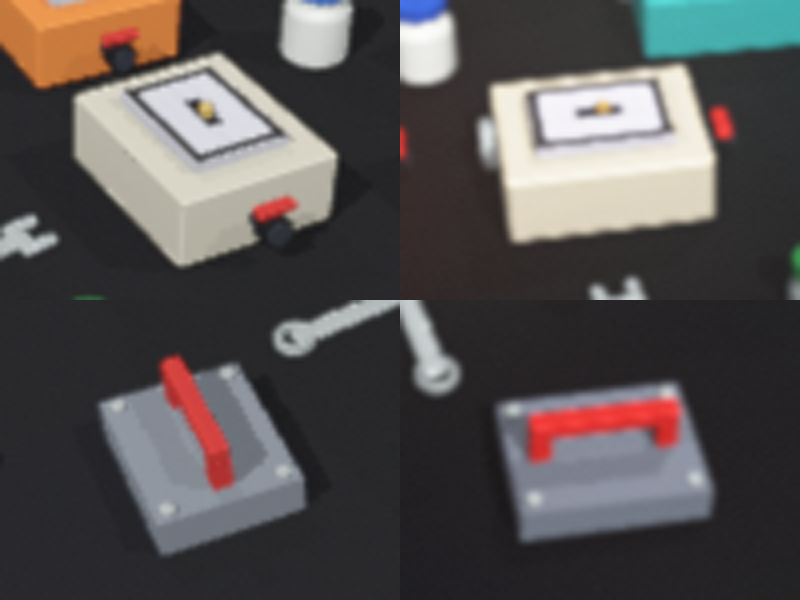

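The crop confirms it. The beige box at scene (363,190) has the red valve, gauge and gasket plate, with the brass pin at crop (206,110) and (603,107). The lid has a red handle. Next I'll get poses from the corners.

Run:
```python
from h import *
S=eyes.snapshot("scene");T=eyes.snapshot("side")
f=lambda p,o:(np.array(p,float)+.5)/4-.5+o
oS,oT,lS,lT=(313,154),(231-100,142),(211,219-75),(288-100,227-75)
def rep(n,d,P,z):
    X=onplane(d,P,z)[:,:2]; c=X.mean(0)
    e=[X[(i+1)%4]-X[i] for i in range(4)]
    print(n,c.round(1),"len",[round(np.hypot(*v)) for v in e],"ang",[round(np.degrees(np.arctan2(v[1],v[0]))%180,1) for v in e])
rep("chS",S,f([(75,95),(222,52),(337,155),(182,205)],oS),70)
rep("chT",T,f([(490,84),(688,65),(715,160),(507,185)],oT),70)
rep("lidS",S,f([(100,402),(240,363),(304,477),(163,522)],lS),28)
rep("lidT",T,f([(497,403),(678,383),(713,487),(520,512)],lT),28)
print("pin",onplane(S,f((207,110),oS),88),onplane(T,f((604,107),oT),88))
print("bar ends S",onplane(S,f([(172,362),(216,455)],lS),63),"T",onplane(T,f([(530,422),(680,406)],lT),63))
```

```text
chS [500.  219.4] len [141, 168, 139, 167] ang [np.float64(75.9), np.float64(164.6), np.float64(75.4), np.float64(165.4)]
chT [499.1 215.8] len [172, 137, 169, 141] ang [np.float64(164.9), np.float64(74.7), np.float64(166.3), np.float64(76.1)]
lidS [ 502.5 -179.4] len [102, 127, 96, 129] ang [np.float64(71.9), np.float64(163.3), np.float64(72.9), np.float64(165.8)]
lidT [ 504.3 -182.8] len [131, 96, 131, 97] ang [np.float64(163.4), np.float64(73.8), np.float64(164.1), np.float64(73.4)]
pin [[506.54139813 215.74395786  88.        ]] [[500.67542543 210.50565817  88.        ]]
bar ends S [[ 459.5178191  -169.87574252   63.        ]
 [ 554.03456587 -200.36693877   63.        ]] T [[ 453.82170333 -170.9529465    63.        ]
 [ 552.00271027 -201.03634457   63.        ]]
```

```bash
cat >> h.py <<'E'
from scipy.spatial.transform import Rotation as Ro
def plan(pos,yaw):  # shift (cm) + rotvec (rad) in present tool axes, tool pointing down
    s=status.sense(); A=Ro.from_euler("xyz",s["tcp_rot"],degrees=True); B=Ro.from_euler("xyz",[180,0,yaw],degrees=True)
    print("t",round(s["time"],2),"tcp",np.round(s["tool_pos"],1),np.round(s["tcp_rot"],2),"F",np.round(s["ft_force"],1),"gap",round(s["finger_gap"],1),"grip",np.round(s["grip_force"],1))
    print("shift",(A.inv().apply(np.array(pos)-s["tool_pos"])/10).round(2),"rot",(A.inv()*B).as_rotvec().round(3))
E
python3 -c "
from h import *
plan([503.5,-181,190],163.7)"
```

```text
t 0.3 tcp [208.9 562.2 195.1] [-179.96   -0.    159.61] F [ 0.  -0.1 -0.4] gap 85.6 grip 0.0
shift [-53.51 -59.4    0.55] rot [-0.001 -0.    -0.071]
```

```bash
python3 -m handwheel '{"series": [[[-53.5,-59.4,0.5,0,0,-0.071,1],[-53.5,-59.4,0.5,0,0,-0.071,1],[-53.5,-59.4,0.5,0,0,-0.071,1],[-53.5,-59.4,0.5,0,0,-0.071,1],[-53.5,-59.4,0.5,0,0,-0.071,1],[-53.5,-59.4,0.5,0,0,-0.071,1],[-53.5,-59.4,0.5,0,0,-0.071,1],[-53.5,-59.4,0.5,0,0,-0.071,1],[-53.5,-59.4,0.5,0,0,-0.071,1],[-53.5,-59.4,0.5,0,0,-0.071,1],[-53.5,-59.4,0.5,0,0,-0.071,1],[-53.5,-59.4,0.5,0,0,-0.071,1]]]}'; python3 -c "
from h import *
plan([503.5,-181,190],163.7)"
```

```text
time: 1.8
tool_pos: [485.9, -137.0, 191.1]
tcp_rot: [180.0, 0.1, 163.7]
ft_force: [0.4, 0.2, -0.1]
finger_gap: 85.6
grip_force: 0.0
t 1.8 tcp [ 485.9 -137.   191.1] [1.7999e+02 6.0000e-02 1.6366e+02] F [ 0.4  0.2 -0.1] gap 85.6 grip 0.0
shift [-2.93 -3.73  0.11] rot [ 0.     0.001 -0.001]
```

```bash
python3 -m handwheel '{"series": [[[-2.9,-3.7,0.1,0,0,0,1],[-2.9,-3.7,0.1,0,0,0,1],[-2.9,-3.7,0.1,0,0,0,1]]]}'
python3 - <<'E'
from h import *
plan([503.5,-181,190],163.7)
W=eyes.snapshot("wrist"); cv2.imwrite("pics/w1.png",W["img"][:,:,::-1])
c=blob(W,(0,120,80),(8,255,255),(0,0,640,400)); b=cv2.minAreaRect(c); print(b); print(onplane(W,cv2.boxPoints(b),63).round(1)); print(onplane(W,b[0],63).round(1))
E
```

```text
time: 2.17
tool_pos: [502.5, -178.2, 189.5]
tcp_rot: [180.0, -0.1, 163.6]
ft_force: [-0.5, -0.3, 0.2]
finger_gap: 85.4
grip_force: 0.0
t 2.17 tcp [ 502.5 -178.2  189.5] [ 1.7997e+02 -5.0000e-02  1.6365e+02] F [-0.5 -0.3  0.2] gap 85.4 grip 0.0
shift [-0.18 -0.24 -0.05] rot [ 0.    -0.001 -0.001]
((311.5, 185.5), (11.0, 87.0), 0.0)
[[ 549.9 -204.1   63. ]
 [ 454.6 -175.1   63. ]
 [ 457.9 -163.8   63. ]
 [ 553.5 -191.8   63. ]]
[[ 501.9 -183.1   63. ]]
```

View pics/w1.png

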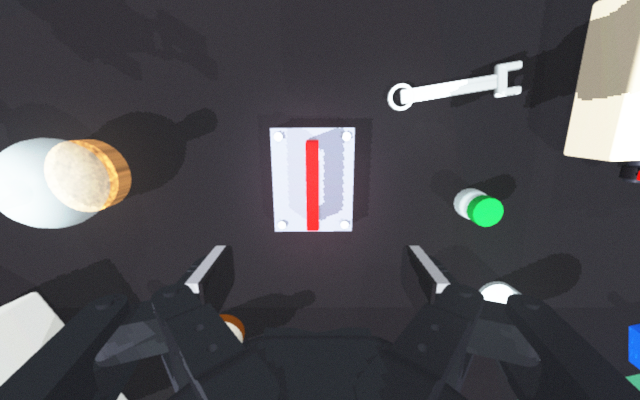

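The wrist view shows the lid at (312,180), with the red bar upright at (312,185) between the open fingers and nothing in the way. Descending.

```bash
python3 -c "
from h import *
plan([502.3,-183.5,38],163.4)"
```

```text
t 2.23 tcp [ 502.6 -177.7  189.7] [ 1.7998e+02 -2.0000e-02  1.6371e+02] F [-0.1  1.2  0.4] gap 85.4 grip 0.0
shift [-0.14 -0.57 15.17] rot [ 0.    -0.     0.005]
```

```bash
python3 -m handwheel '{"series": [[[-0.1,-0.55,4,0,0,0.005,1],[-0.1,-0.55,9,0,0,0.005,1],[-0.1,-0.55,13,0,0,0.005,1],[-0.1,-0.55,15,0,0,0.005,1],[-0.1,-0.55,15.1,0,0,0.005,1],[-0.1,-0.55,15.1,0,0,0.005,1]]]}'; python3 -c "
from h import *
plan([502.3,-183.5,38],163.4)"
```

```text
time: 2.98
tool_pos: [503.1, -183.6, 40.2]
tcp_rot: [-180.0, 0.1, 163.5]
ft_force: [-0.0, -0.2, 0.6]
finger_gap: 85.6
grip_force: 0.0
t 2.98 tcp [ 503.1 -183.6   40.2] [-1.7999e+02  1.1000e-01  1.6346e+02] F [-0.  -0.2  0.6] gap 85.6 grip 0.0
shift [ 0.08 -0.01  0.22] rot [-0.     0.002  0.001]
```

```bash
python3 -m handwheel '{"series": [[[0.05,0,0.2,0,0,0,1],[0.05,0,0.2,0,0,0,0],[0.05,0,0.2,0,0,0,0],[0.05,0,0.2,0,0,0,0],[0.05,0,0.2,0,0,0,0],[0.05,0,0.2,0,0,0,0],[0.05,0,0.2,0,0,0,0],[0.05,0,0.2,0,0,0,0]]]}' 80
```

```text
time: 3.98
tool_pos: [501.7, -183.8, 36.8]
tcp_rot: [180.0, -0.0, 163.4]
ft_force: [-0.3, -0.3, 0.4]
finger_gap: -0.1
grip_force: 0.0
```

The gripper closed to 0 with no grip, so I'm looking before doing anything else.

Run:
```python
from h import *
a=eyes.snapshot("side")["img"][200:310,270:410,::-1]; b=eyes.snapshot("scene")["img"][195:305,190:330,::-1]; w=eyes.snapshot("wrist")["img"][:,:,::-1]
cv2.imwrite("pics/miss.png",np.vstack([cv2.resize(np.hstack([a,b]),(760,298),interpolation=cv2.INTER_CUBIC),np.hstack([cv2.resize(w,(480,300)),np.zeros((300,280,3),np.uint8)])]))
```

```text
(no output)
```

View pics/miss.png

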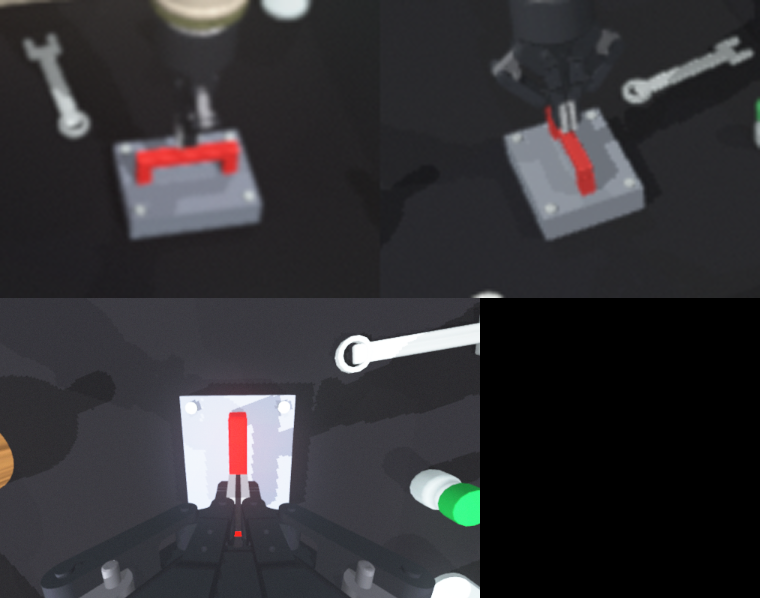

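Run:
```python
from h import *
s=status.sense(); p=np.array(s["tool_pos"]); print(p,s["tcp_rot"],s["finger_gap"],s["joint_pos"])
for n,o,k,q in (("side",(270,200),2.714,(0,0)),("scene",(190,195),2.714,(380,0)),("wrist",(0,0),.75,(0,298))):
    d=eyes.snapshot(n)
    for nm,X in (("tcp",p),("grip",p+[0,0,18.7]),("bar",[502.3,-183.5,63]),("barA",[460,-171,63]),("barB",[544,-196,63])):
        c=np.array(d["R"])@X+d["t"]; u=(np.array(d["mtx"])@c)[:2]/c[2]; print(n,nm,((u-o)*k+q).round())
    print(n,"cam",(-np.array(d["R"]).T@d["t"]).round())
```

```text
[ 501.69962474 -183.81884393   36.77888201] [ 1.79998636e+02 -4.10105516e-03  1.63396413e+02] 0.04468201367681405 [-2.56217047e+01  5.20639592e+00  1.04924505e+02  7.50319942e-04
  6.98733629e+01 -9.90183758e+01]
side tcp [184. 166.]
side grip [185. 154.]
side bar [185. 148.]
side barA [142. 153.]
side barB [228. 143.]
side cam [ 108. -821.  893.]
scene tcp [568. 153.]
scene grip [566. 139.]
scene bar [566. 134.]
scene barA [552. 107.]
scene barB [580. 162.]
scene cam [1232. -604.  811.]
wrist tcp [236. 466.]
wrist grip [236. 474.]
wrist bar [237. 478.]
wrist barA [237. 423.]
wrist barB [237. 526.]
wrist cam [ 438. -164.  217.]
```

Run:
```python
from h import *
f=lambda n,x,y:cv2.resize(eyes.snapshot(n)["img"][y-40:y+40,x-27:x+27,::-1],(400,592),interpolation=cv2.INTER_CUBIC)
cv2.imwrite("pics/miss2.png",np.hstack([f("side",338,245),f("scene",259,235)]))
```

```text
(no output)
```

View pics/miss2.png

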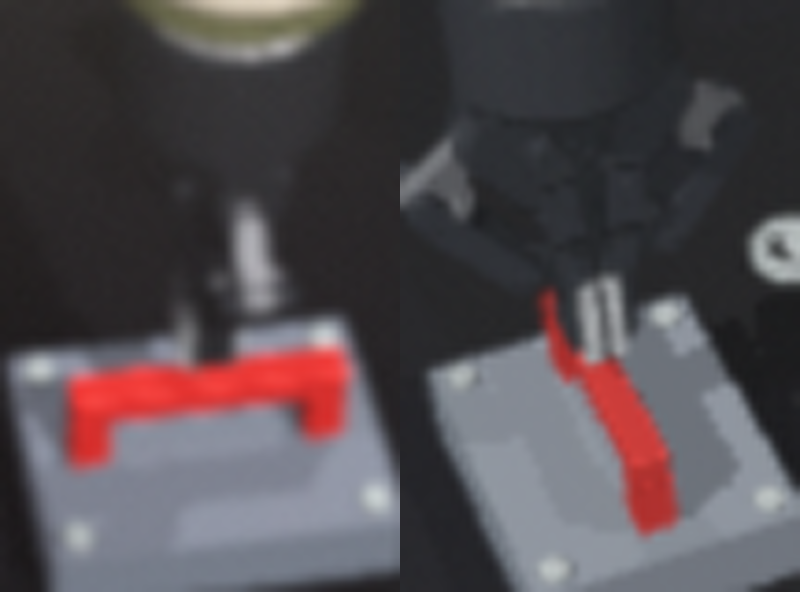

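Run:
```python
from h import *
S=eyes.snapshot("scene");T=eyes.snapshot("side")
g=lambda x,y,cx,cy:(cx-27+x/7.4,cy-40+y/7.4)
for a,b in (((205,358),(212,358)),((205,345),(212,345))): print(tri(S,g(*a,259,235),T,g(*b,338,245)))
s=status.sense();print(s["time"],s["ft_force"],s["tool_pos"])
```

```text
[ 505.98628014 -182.50576283   66.58223176]
[ 506.07753202 -181.79309841   72.59305527]
4.475 [ 0.57712571 -0.82478078  0.1436062 ] [ 501.71918695 -183.86344033   36.80502869]
```

Triangulation puts the real fingertips at z≈67, resting just over the bar, while the reported TCP is z≈37. The tip is about 30 mm farther back than reported. I'll open, descend 28 mm while watching the force, and re-grip.

```bash
python3 -m handwheel '{"series": [[[0,0,0,0,0,0,0.7],[0,0,0,0,0,0,0.7],[0,0,0,0,0,0,0.7],[0,0,0,0,0,0,0.7],[0,0,0.7,0,0,0,0.7],[0,0,1.4,0,0,0,0.7],[0,0,2.0,0,0,0,0.7],[0,0,2.4,0,0,0,0.7],[0,0,2.7,0,0,0,0.7],[0,0,2.8,0,0,0,0.7]]]}'; python3 -m handwheel '{"series": [[[0,0,0,0,0,0,0],[0,0,0,0,0,0,0],[0,0,0,0,0,0,0],[0,0,0,0,0,0,0],[0,0,0,0,0,0,0],[0,0,0,0,0,0,0]]]}' 80
```

```text
time: 5.72
tool_pos: [501.6, -183.8, 8.6]
tcp_rot: [180.0, -0.0, 163.4]
ft_force: [-0.2, 0.3, -0.1]
finger_gap: 59.6
grip_force: 0.0
time: 6.48
tool_pos: [502.0, -183.9, 9.3]
tcp_rot: [-180.0, 0.0, 163.4]
ft_force: [-0.9, 1.3, 6.2]
finger_gap: 12.4
grip_force: 79.8
```

Gripped. Lifting.

```bash
python3 -m handwheel '{"series": [[[0,0,-1,0,0,0,0],[0,0,-3,0,0,0,0],[0,0,-6,0,0,0,0],[0,0,-10,0,0,0,0],[0,0,-13,0,0,0,0],[0,0,-13,0,0,0,0],[0,0,-13,0,0,0,0]]]}'
python3 - <<'E'
from h import *
# target: chamber centre, lid long axis -14.7 deg
plan([499.6,217.5,140],180-14.7)
a=eyes.snapshot("side")["img"][:,:,::-1][150:300,250:410]; b=eyes.snapshot("scene")["img"][:,:,::-1][150:300,180:340]
cv2.imwrite("pics/lift.png",cv2.resize(np.hstack([a,b]),(800,375),interpolation=cv2.INTER_CUBIC))
E
```

```text
time: 7.35
tool_pos: [500.7, -183.4, 137.0]
tcp_rot: [180.0, -0.1, 163.4]
ft_force: [-0.2, -0.5, -5.0]
finger_gap: 11.9
grip_force: 78.6
t 7.35 tcp [ 500.7 -183.4  137. ] [ 1.7998e+02 -1.4000e-01  1.6339e+02] F [-0.2 -0.5 -5. ] gap 11.9 grip 78.6
shift [11.57 38.39 -0.26] rot [ 0.    -0.002 -0.033]
```

View pics/lift.png

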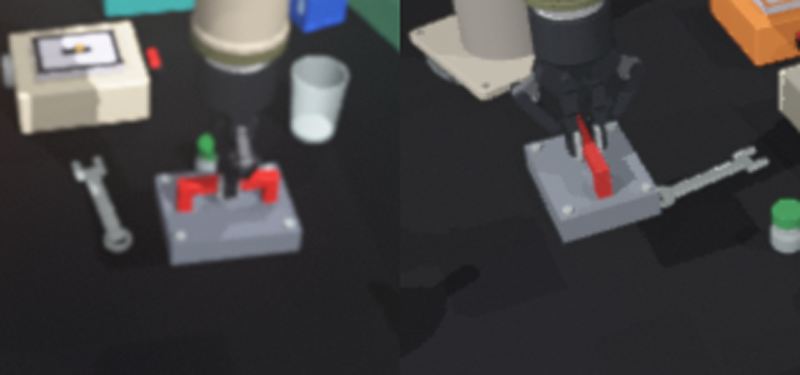

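The lid is held level and clear. Moving it over the chamber.

```bash
python3 -m handwheel '{"series": [[[1.5,5,-0.3,0,0,-0.005,0],[3,10,-0.3,0,0,-0.01,0],[4.5,15,-0.3,0,0,-0.015,0],[6,20,-0.3,0,0,-0.02,0],[7.5,25,-0.3,0,0,-0.025,0],[9,30,-0.3,0,0,-0.03,0],[10.5,34.5,-0.3,0,0,-0.033,0],[11.3,37.3,-0.3,0,0,-0.033,0],[11.6,38.4,-0.3,0,0,-0.033,0],[11.6,38.4,-0.3,0,0,-0.033,0],[11.6,38.4,-0.3,0,0,-0.033,0]]]}'
python3 - <<'E'
from h import *
plan([499.6,217.5,140],180-14.7)
a=eyes.snapshot("side")["img"][:,:,::-1]; b=eyes.snapshot("scene")["img"][:,:,::-1]
X=(231,120);Y=(310,115)
f=lambda i,o:cv2.resize(i[o[1]:o[1]+150,o[0]:o[0]+100],(400,600),interpolation=cv2.INTER_CUBIC)
cv2.imwrite("pics/over.png",np.hstack([f(a,X),f(b,Y)]))
E
```

```text
time: 8.82
tool_pos: [500.2, 216.1, 141.2]
tcp_rot: [-179.9, -0.0, 165.2]
ft_force: [-0.5, -1.0, -4.5]
finger_gap: 12.1
grip_force: 79.0
t 8.82 tcp [500.2 216.1 141.2] [-1.7994e+02 -4.0000e-02  1.6524e+02] F [-0.5 -1.  -4.5] gap 12.1 grip 79.0
shift [0.09 0.12 0.12] rot [-0.001 -0.001 -0.001]
```

View pics/over.png

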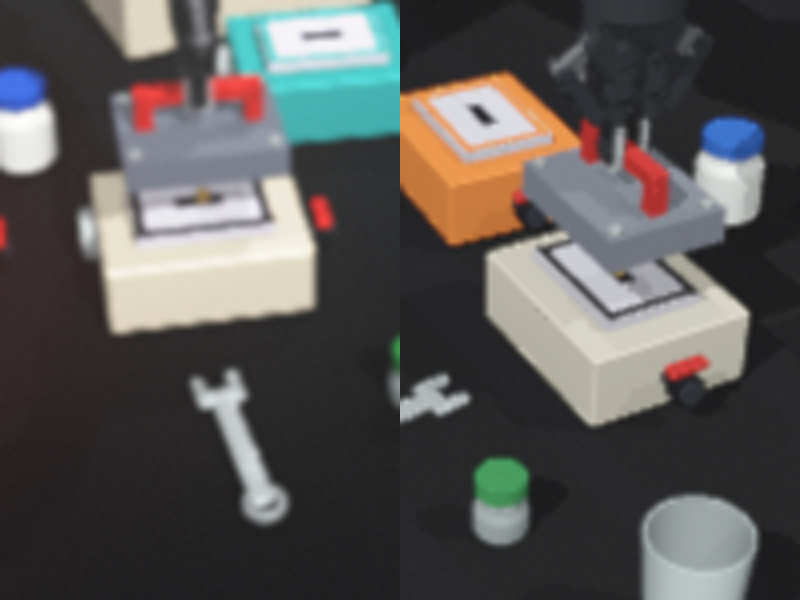

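The side crop (left) and scene crop (right) show the lid square over the beige chamber, clear of the bystanders. The pin is visible at side (203,195) and scene (622,273). Next I'll compare the lid and chamber centres in the same pictures.

Run:
```python
from h import *
S=eyes.snapshot("scene");T=eyes.snapshot("side")
fT=lambda p:(np.array(p,float)+.5)/4-.5+(231,120)
fS=lambda p:(np.array(p,float)-(400,0)+.5)/4-.5+(310,115)
R2=lambda v,a=np.radians(-14.7):np.array([[np.cos(a),np.sin(a)],[-np.sin(a),np.cos(a)]])@v
L=dict(S=onplane(S,fS([(525,163),(723,208)]),160).mean(0)[:2],T=onplane(T,fT([(111,93),(291,153)]),160).mean(0)[:2])
C=dict(S=onplane(S,fS([(487,255),(748,313)]),70).mean(0)[:2],T=onplane(T,fT([(91,177),(315,247)]),70).mean(0)[:2])
print(L,C); print("tri lid",tri(S,fS((624,185.5)),T,fT((201,123))),"tri ch",tri(S,fS((617.5,284)),T,fT((203,212))),"tri pin",tri(S,fS((622,272)),T,fT((204,194))))
for k in "ST": print(k,"lid-ch in chamber axes",R2(L[k]-C[k]))
print("lid bottom edge ang", [np.degrees(np.arctan2(*(lambda v:(v[1],v[0]))(np.diff(x,axis=0)[0]))) for x in (onplane(T,fT([(130,188),(289,178)]),132),onplane(S,fS([(525,163),(612,243)]),160))])
```

```text
{'S': array([503.94146261, 215.7477137 ]), 'T': array([499.1556058 , 210.59577553])} {'S': array([502.84826684, 215.52941131]), 'T': array([497.90202404, 213.89683686])}
tri lid [503.18768785 218.03189717 156.1353565 ] tri ch [502.13422472 219.61767367  65.5537707 ] tri pin [505.11859795 221.64543303  79.61618045]
S lid-ch in chamber axes [1.00201705 0.48856398]
T lid-ch in chamber axes [ 2.05021975 -2.87490385]
lid bottom edge ang [np.float64(-18.47225232147639), np.float64(-14.72102203377785)]
```

```bash
python3 -m handwheel '{"series": [[[0.5,0.1,1,0,0,0,0],[0.5,0.1,2.2,0,0,0,0],[0.5,0.1,3,0,0,0,0],[0.5,0.1,3.4,0,0,0,0],[0.5,0.1,3.6,0,0,0,0],[0.5,0.1,3.7,0,0,0,0]]]}'; python3 -m handwheel '{"series": [[[0,0,0.05,0,0,0,0],[0,0,0.1,0,0,0,0],[0,0,0.1,0,0,0,0]]]}';python3 -m handwheel '{"series": [[[0,0,0.05,0,0,0,0],[0,0,0.1,0,0,0,0],[0,0,0.1,0,0,0,0]]]}'
```

```text
time: 9.78
tool_pos: [495.9, 219.6, 104.9]
tcp_rot: [180.0, 0.0, 165.3]
ft_force: [-0.3, 0.5, -4.5]
finger_gap: 11.9
grip_force: 79.0
time: 10.15
tool_pos: [495.8, 219.6, 103.9]
tcp_rot: [180.0, 0.0, 165.3]
ft_force: [0.2, -0.6, -4.4]
finger_gap: 12.1
grip_force: 79.0
time: 10.52
tool_pos: [495.6, 219.5, 102.7]
tcp_rot: [-180.0, -0.0, 165.3]
ft_force: [1.1, -0.1, -4.1]
finger_gap: 11.9
grip_force: 79.0
```

```bash
for i in 1 2; do python3 -m handwheel '{"series": [[[0,0,0.05,0,0,0,0],[0,0,0.1,0,0,0,0],[0,0,0.1,0,0,0,0]]]}' | grep -E "pos|force"; done
```

```text
tool_pos: [495.7, 219.5, 101.7]
ft_force: [-0.9, -0.1, -5.8]
grip_force: 79.0
tool_pos: [495.7, 219.5, 100.7]
ft_force: [-0.9, -1.2, -3.8]
grip_force: 79.0
```

```bash
python3 -m handwheel '{"series": [[[0,0,0.05,0,0,0,0],[0,0,0.1,0,0,0,0],[0,0,0.1,0,0,0,0]]]}' | grep -E "pos|force"; python3 -m handwheel '{"series": [[[0,0,0.05,0,0,0,0],[0,0,0.1,0,0,0,0],[0,0,0.1,0,0,0,0]]]}' | grep -E "pos|rot|ft_force"
```

```text
tool_pos: [496.0, 219.6, 100.1]
ft_force: [0.5, -0.6, -2.1]
grip_force: 79.3
tool_pos: [496.2, 219.6, 99.2]
tcp_rot: [180.0, 0.1, 165.3]
ft_force: [1.3, -0.9, -0.2]
```

Contact with the pin tip, at about 4 N. Sliding toward +x of the chamber (tool −x).

```bash
for i in 1 2 3; do python3 -m handwheel '{"series": [[[-0.1,0,0.01,0,0,0,0],[-0.2,0,0.02,0,0,0,0],[-0.2,0,0.02,0,0,0,0]]]}' | grep -E "pos|rot|ft_force"; done
```

```text
tool_pos: [497.6, 218.9, 98.2]
tcp_rot: [-180.0, -0.0, 165.3]
ft_force: [1.4, 0.5, -2.4]
tool_pos: [499.2, 218.4, 97.9]
tcp_rot: [-180.0, -0.1, 165.3]
ft_force: [0.3, -0.5, -3.2]
tool_pos: [501.6, 218.0, 98.2]
tcp_rot: [-180.0, 0.0, 165.3]
ft_force: [-0.2, -0.1, -4.7]
```

```bash
for i in 1 2; do python3 -m handwheel '{"series": [[[0,0,0.06,0,0,0,0],[0,0,0.12,0,0,0,0],[0,0,0.12,0,0,0,0]]]}' | grep -E "pos|rot|ft_force"; done
```

```text
tool_pos: [501.4, 218.0, 96.9]
tcp_rot: [-180.0, -0.0, 165.3]
ft_force: [-0.1, 0.0, -5.0]
tool_pos: [501.4, 218.0, 95.7]
tcp_rot: [-180.0, -0.0, 165.3]
ft_force: [0.9, -0.9, -4.4]
```

The socket is going over the pin. Continuing down to the gasket plate.

```bash
for i in 1 2 3; do python3 -m handwheel '{"series": [[[0,0,0.1,0,0,0,0],[0,0,0.2,0,0,0,0],[0,0,0.2,0,0,0,0]]]}' | grep -E "pos|rot|ft_force"; done
```

```text
tool_pos: [501.4, 218.0, 93.6]
tcp_rot: [-180.0, -0.0, 165.3]
ft_force: [-0.4, -0.7, -4.5]
tool_pos: [501.4, 218.0, 91.7]
tcp_rot: [-180.0, -0.0, 165.3]
ft_force: [0.2, -0.2, -4.0]
tool_pos: [501.4, 218.0, 89.6]
tcp_rot: [-180.0, -0.0, 165.3]
ft_force: [-0.9, 0.2, -4.3]
```

```bash
for i in 1 2 3 4; do python3 -m handwheel '{"series": [[[0,0,0.1,0,0,0,0],[0,0,0.2,0,0,0,0],[0,0,0.2,0,0,0,0]]]}' | grep -E "pos|ft_force"; done
```

```text
tool_pos: [501.7, 218.0, 88.3]
ft_force: [-3.7, -0.6, 2.6]
tool_pos: [501.7, 218.0, 86.2]
ft_force: [-4.1, -2.9, 5.5]
tool_pos: [501.8, 218.1, 84.5]
ft_force: [-4.2, -2.2, 8.2]
tool_pos: [501.9, 218.1, 83.3]
ft_force: [-7.5, -3.1, 12.5]
```

```bash
for i in 1 2 3; do python3 -m handwheel '{"series": [[[0.02,0,0.05,0,0,0,0],[0.02,0,0.15,0,0,0,0],[0.02,0,0.15,0,0,0,0]]]}' | grep -E "pos|rot|ft_force"; done
```

```text
tool_pos: [502.1, 218.2, 83.2]
tcp_rot: [180.0, 0.1, 165.3]
ft_force: [-11.8, -4.4, 22.6]
tool_pos: [502.3, 218.3, 83.1]
tcp_rot: [179.9, 0.1, 165.3]
ft_force: [-15.9, -6.7, 32.7]
tool_pos: [502.5, 218.3, 83.0]
tcp_rot: [179.9, 0.2, 165.3]
ft_force: [-20.7, -10.3, 42.6]
```

Hard stop reached: z has stopped at about 83 and the force is rising. I'll ease to a moderate push, take off some of the side load, and look.

```bash
python3 -m handwheel '{"series": [[[0.05,-0.02,-0.1,0,0,0,0],[0.1,-0.04,-0.15,0,0,0,0],[0.1,-0.04,-0.15,0,0,0,0],[0.1,-0.04,-0.15,0,0,0,0]]]}'
python3 - <<'E'
from h import *
a=eyes.snapshot("side")["img"][:,:,::-1]; b=eyes.snapshot("scene")["img"][:,:,::-1]
f=lambda i,o:cv2.resize(i[o[1]:o[1]+120,o[0]:o[0]+100],(400,480),interpolation=cv2.INTER_CUBIC)
cv2.imwrite("pics/pressed.png",np.hstack([f(a,(231,120)),f(b,(310,130))]))
E
```

```text
time: 18.15
tool_pos: [502.1, 218.2, 83.2]
tcp_rot: [179.9, 0.3, 165.3]
ft_force: [-10.4, -5.4, 27.7]
finger_gap: 12.2
grip_force: 83.4
```

View pics/pressed.png

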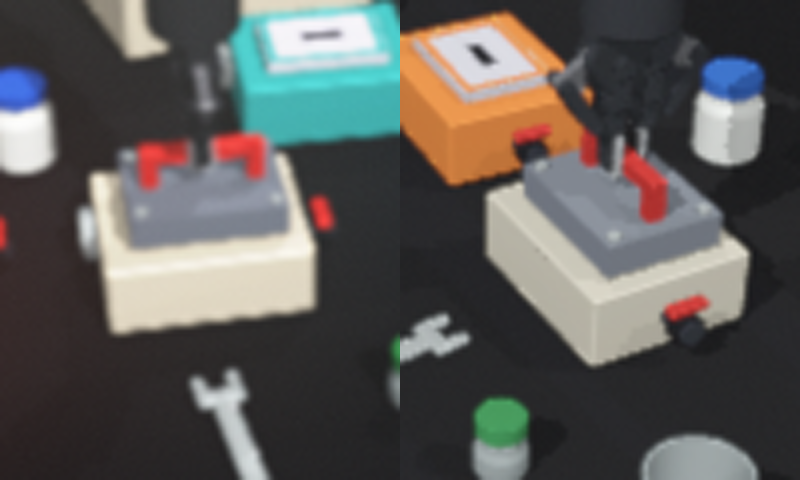

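The lid sits square and flat on the chamber, pressed to the stop with about 28 N and still gripped. The bystanders in view haven't moved.

```bash
python3 -c "
from bench import r
print(r.hand_in())"
```

```text
the job is handed in; nothing more can be done
None
```

The lid is on the pin, square on the beige chamber, and was handed in at about 18 s still gripped and pressed with roughly 28 N against the gasket's hard stop; the first grasp closed on air because the fingertips sat about 30 mm above the reported TCP, and the second held.

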